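# Change over the battery packs on the sloping charger

### The arm

A 6-joint arm with a two-finger parallel gripper is mounted at the origin on the work surface. World frame = base frame: x ahead of the robot, y to its left, z up, the work surface at z = 0. Lengths are in m, angles in degrees, forces in N, time in s.
With the tool pointing down it reaches from about 0.3 to 0.75 m from the base axis. Payload 8.5 kg.
Tool frame: the origin (TCP) lies at the very end of the fingers, on their centre line; the grasp point (between the pads) lies 19 mm behind it; z points along the fingers, y is the line along which they close (so a half turn about z gives the same grasp; the last joint's range is limited). The gripper opens to 85 mm and grips with 20 to 120 N. Pads are 22 mm wide; open, the fingers measure 114 mm over their backs; the gripper's body (76 mm by 85 mm) begins 54 mm behind the grasp point. The pads swing forward as they close: fully open they stand 13 mm farther back than shut.
Start: joints at [59.971, 21.807, 74.336, -0, 83.858, -12.336], TCP at [0.167, 0.524, 0.231] pointing down, gripper open.
Joint ranges: [-178.18, 178.18], [-50.72, 133.34], [12.68, 142.11], [-81.47, 261.47], [9.98, 163.14], [-165.26, 165.26]. Speed limits (degrees/s): [136.94, 136.94, 180, 180, 180, 180].

### API

Orientations are given as a 3x3 rotation matrix whose columns are the frame's x, y, z axes.
In Python, from rig import observe, cams, ticket gives the robot as it stands.
- The arm moves only by the tool move_arm, never from a script. Its arguments are lists of equal length, an entry for each row: "jaw": the finger opening in cm, from 0 to 8.54; "dp": the shift along the tool's x, y, z in cm, a list of three; "turn": the turn, a rotation vector about the tool's x, y, z in rad, a list of three. In form: {"jaw": [jaw, ...], "dp": [[tx, ty, tz], ...], "turn": [[wx, wy, wz], ...]}. A call has 1 to 12 rows; each row shifts and turns the commanded pose from where the row before left it, along the tool's axes as they then stand; what a row does not reach is not made up. A row lasts 1/12 s, in which the tool goes at most 41.7 mm and 7.16 degrees, less where a joint would pass 70% of its speed; a pose out of reach is approached as far as the arm can. A call is refused whole if a number of a shift passes 4.17 or a number of a turn 0.125, either way. A call with a gripper value outside its range is refused whole. The fingers move at their own pace and stop on an object; "force" is the grip in N (left out, the last holds). Time passes only in rows, so rows that do not move let the fingers close. It gives the time, the measured TCP pose, the force, the opening and the grip force at its end, in the units of the state.
- observe(): the state, without advancing time (a new reading comes with each control period).
- cams.get_image(name): name is "scene" or "side" or "wrist"; returns (picture, depth): 480x640x3 uint8, red, green, blue; 480x640 float32, m along the optical axis (not along the pixel's ray), 0 where there is no reading.
- cams.calibration(name): a dict with "vertical_fov" (degrees; the focal length in pixels is half the picture's height over the tangent of half this angle, whatever the lens; pixels are square), "cx", "cy" (the principal point, pixels), "view" (4x4, takes a point from world to camera coordinates); the wrist camera has in their place "tool_from_camera" (4x4, takes a point from camera to tool coordinates, whose origin is the TCP and whose axes are the flange's). Camera axes: x right, y up, looking along -z (the intrinsics and any distortion apply to the point x, -y, -z); pixel columns grow to the right and rows downward; lengths in m; the calibration is good to about 2 mm. A picture is of the moment at which its call begins: read the wrist's pose just before it. calibration takes no time and is no camera call.
- ticket.close_job(): hands the job in; it is judged then, once.
Trained networks look in the newest picture that a camera, given by its name, has taken for a name from the list of things; names that differ only in an ending like _2 or _b are one class to them, and where a whole thing is asked for, a point or a joint stands for the part that bears it (a point fixed in the world has none). Each returns a list of dicts, best first, with "p" (0 to 1); they miss things now and then, are a little off and sometimes report something else, mostly with a low value. They report only what shows in the picture. A call takes as long as a camera call. They do not tell look-alikes from the thing itself.
- cams.spot_in(camera, query): "box" ([centre column, centre row, width, height] as shares, 0 to 1, of the picture: columns of its width, rows of its height, round what is visible of it).
- cams.outline_of(camera, query): "mask" (480x640 bool, what is visible of it) and "box" ([centre column, centre row, width, height] as shares, 0 to 1, of the picture: columns of its width, rows of its height, round what is visible of it).
- cams.mark_of(camera, query): "location" ([column, row] as shares, 0 to 1, of the picture: columns of its width, rows of its height: a listed point, or the origin of a listed thing).
The state is a dict: "time_s": time; "q": joint angles; "qvel": joint speeds; "joint_efforts": joint torques, N m; "position": TCP position; "tool_rot": TCP orientation; "ft_force": force on the tool from outside, world axes, zero at the start; "wrist_torque": the same for the moment, N m; "grip_width": finger opening in m; "gripper_force": force on a finger pad.
Only numpy, scipy, OpenCV 4.12 (cv2) and the standard library are available. Lean on these libraries where they do the work, as an engineer would, in place of code of your own. Each camera call takes 0.05 s, during which the arm holds its last target. There are 200 camera calls.

### The job

Change over the drill batteries on the two-bay charger: draw the charged low pack off the charger and set it down gently, standing on its foot, in the empty compartment of the steel tray; then take the flat low pack from the bench and slide it, terminal end first, under the rails of the freed bay until it is fully home. Leave the tall pack charging where it is and leave the drill, spray can, chisel and round tee plate undisturbed.

Things in the scene. Friction and masses are not known exactly. Their poses are not given: they have to be found in the camera images.
- charger: Wedge-shaped grey two-bay charger, screwed down, 228 mm wide (y), 127 deep (x). Origin: centre of underside; z up, +x to its high rear, low front towards the robot. Deck slopes 30 deg, 30 mm high at the front, 103 at the rear. Packs are drawn out 62 mm or more up the slope before they lift off, and go back the same way. Deck and rails are slippery (friction 0.25): a pack let go slides down; no latch.
- left_bay: Bay at the charger's y = +55 mm. Origin on the deck, 66 mm above the bench, where a fully home pack has its origin; axes tilted with the deck, those of a home pack: z = deck normal (30 deg from vertical, leaning to the charger's front), x up the slope. Terminal block: face at x = -49 mm, 62 wide, 26 high. Rails with lips from x = -49 to +11, flared guides to +29, bare deck to +75 mm.
- right_bay: Same as left_bay, at the charger's y = -55 mm. In both, the black rails' side walls are 51 mm apart inside, 71 mm over their outsides, 13.5 mm high; their lips overhang the channel, 38 mm apart, underside 8.5 mm and top 13.5 mm above the deck. The flared guides are as high, without lips.
- charged_pack: Low pack (charged), starts home in either bay. Black body 98 mm long (x), 62 wide (y, straight sides), 45 high on a grey T foot 15 high: neck 34 wide, 7 to 15 up; flange under it 48 wide, 7 thick, x = -49 to +30. 60 high in all, 0.2 to 0.4 kg. Origin: underside of foot, below the body's middle; z out of the top. Nose (terminal end) at x = -49; latch tab juts 8 mm at the +x end.
- flat_pack: Low battery pack (flat), the same shape and axes as charged_pack, standing on its foot on the bench; the chisel lies across in front of its nose, its axis some 90 mm from the pack's origin.
- flat_pack_nose (a point): The middle of the flat pack's nose face: x = -49 mm, 11 mm above the underside of its foot; fully home it lies against the terminal block.
- tall_pack: Tall battery pack, 78 mm high in all, otherwise like charged_pack, fully home in the other bay and still charging: leave it.
- tray: Steel tray fixed to the bench, walls 3 mm thick and 28 mm high, floor 3 mm thick. Origin: under the middle of the empty compartment, which is 132 x 132 mm inside, x and y along its walls; the other compartment, on its -x side (x = -145 to -69 mm), holds fixed sockets up to 33 mm high.
- drill: Cordless drill without battery lying on its side, about 220 x 190 x 65 mm. Bystander.
- chisel: Wood chisel, 260 mm long (x), 28 mm wide and 26 mm high, lying near the flat pack. Bystander.
- tee_plate: Round brass tee plate, 180 mm across, 14 mm thick, lying flat. Bystander.
- spray_can: Line-marking spray can, 64 mm across, 195 mm high, standing on the bench beside and beyond the charger. Origin: centre of its underside. Bystander, easily knocked over.
Mind the look-alikes: they are no part of the job. Leave any purple or turquoise look-alike of the charged_pack alone. What is shaped like the flat_pack but green or yellow is not meant.

How it is judged:
By the outcome, as a careful person would: the job done as asked, in the order asked, and still so for the second after the job is handed in, with the robot touching nothing.
It also fails if it takes over 64 s, if anything falls off the work surface, if the arm or the gripper's body presses on something with over 40 N, if the wrist force passes 120 N, or if a joint passes its speed limit or range.

## Working session

There is one attempt and no reset: what is moved stays moved. The work goes in short steps, Python scripts to look and compute and a tool call to move; the robot and the scene stay as the last step left them, time stands still between calls to the robot, and variables do not carry over. Pictures are saved under pics/ and viewed, at most 10 in all, crops included, and the job is handed in when it is done.

Besides the shell and the picture viewer there is one more tool, called after "Call:" by a JSON object that holds its "op" and its "data", one argument or row to a line. move_arm: Moves the arm, as the interface text tells. Its arguments: {"type":"object","properties":{"jaw":{"type":"array","items":{"type":"number"}},"dp":{"type":"array","items":{"type":"array","items":{"type":"number"}}},"turn":{"type":"array","items":{"type":"array","items":{"type":"number"}}},"force":{"type":"number"}},"required":["jaw","dp","turn"]}

```bash
ls; mkdir -p pics; cat > h.py <<'E'
import numpy as np, cv2
from rig import observe, cams, ticket
def K(name):
    c=cams.calibration(name); f=240/np.tan(np.radians(c["vertical_fov"])/2); return f,c["cx"],c["cy"],c
def cam2world(name,st=None):
    c=cams.calibration(name)
    if "view" in c: return np.linalg.inv(np.array(c["view"]))
    T=np.eye(4); T[:3,:3]=np.array(st["tool_rot"]); T[:3,3]=st["position"]
    return T@np.array(c["tool_from_camera"])
def cloud(name,depth,st=None):
    f,cx,cy,c=K(name)
    v,u=np.mgrid[0:480,0:640]
    P=np.stack([(u-cx)/f*depth,-(v-cy)/f*depth,-depth,np.ones_like(depth)],-1)
    W=P@cam2world(name,st).T
    W=W[...,:3]; W[depth==0]=np.nan
    return W
E
python3 - <<'E'
from h import *
for n in ("scene","side","wrist"):
    c=cams.calibration(n); print({k:(np.round(v,3).tolist()) for k,v in c.items() if not isinstance(v,str)})
    st=observe(); im,d=cams.get_image(n); np.savez(f"/tmp/{n}.npz",im=im,d=d); cv2.imwrite(f"pics/{n}0.png",im[...,::-1])
    for q in ["charger","charged_pack","flat_pack","tall_pack","tray","spray_can","chisel"]:
        W=cloud(n,d,st)
        for r in cams.outline_of(n,q)[:4]:
            m=r["mask"]; b=np.array(r["box"])*[640,480,640,480]
            print(n,q,round(r["p"],2),b.astype(int),np.round(np.nanmedian(W[m],0),3), np.median(im[m],0))
E
```

```text
pics
{'vertical_fov': 46.698, 'cx': 304.294, 'cy': 234.218, 'view': [[-0.642, 0.767, 0.013, 0.346], [-0.598, -0.512, 0.617, 0.33], [0.48, 0.388, 0.787, -1.742], [0.0, 0.0, 0.0, 1.0]]}
scene charger 0.8 [294 236  89  83] [0.616 0.035 0.069] [96. 95. 92.]
scene charged_pack 0.94 [315 167  30  37] [ 0.379 -0.092  0.06 ] [ 10. 163. 154.]
scene charged_pack 0.8 [290 198  39  31] [ 0.555 -0.041  0.119] [43.  41.5 42. ]
scene charged_pack 0.6 [360 187  41  30] [0.358 0.048 0.058] [122.  56. 142.]
scene charged_pack 0.15 [254 144  84  62] [ 0.382 -0.338  0.011] [118.5 110.  109. ]
scene flat_pack 0.59 [382 259  45  33] [0.511 0.236 0.06 ] [ 37. 151.  63.]
scene flat_pack 0.58 [474 323  36  48] [0.534 0.493 0.06 ] [237. 208.  10.]
scene flat_pack 0.55 [428 284  46  47] [0.507 0.352 0.06 ] [79.  69.5 62. ]
scene tall_pack 0.98 [319 222  45  42] [0.576 0.066 0.126] [41. 38. 40.]
scene tall_pack 0.5 [238 301  81 105] [0.807 0.049 0.052] [183. 153.  10.]
scene tray 0.7 [252 144  81  66] [ 0.382 -0.339  0.011] [121. 112. 110.]
scene tray 0.2 [361 286  33  65] [0.665 0.267 0.138] [130. 125. 117.]
s
[... 1021 characters left out ...]
 flat_pack 0.69 [245 233  46  32] [0.499 0.202 0.055] [ 54. 115.  55.]
side tall_pack 0.71 [301 229  50  53] [0.547 0.03  0.123] [74. 61. 51.]
side tray 0.72 [377 413 128 132] [ 0.376 -0.342  0.006] [166. 154. 155.]
side tray 0.59 [327 279  47  28] [ 0.499 -0.079  0.06 ] [56. 48. 44.]
side spray_can 0.58 [276 182  25  70] [0.628 0.233 0.114] [130. 123. 118.]
side chisel 0.6 [183 232  64  49] [0.398 0.322 0.017] [178.  116.   66.5]
{'vertical_fov': 67.744, 'cx': 326.091, 'cy': 235.765, 'tool_from_camera': [[0.001, 0.962, 0.275, 0.071], [1.0, -0.001, -0.001, -0.002], [-0.001, 0.275, -0.962, -0.141], [0.0, 0.0, 0.0, 1.0]]}
wrist chisel 0.87 [295 400 134  35] [0.39  0.468 0.012] [186. 176. 178.]
```

View pics/scene0.png

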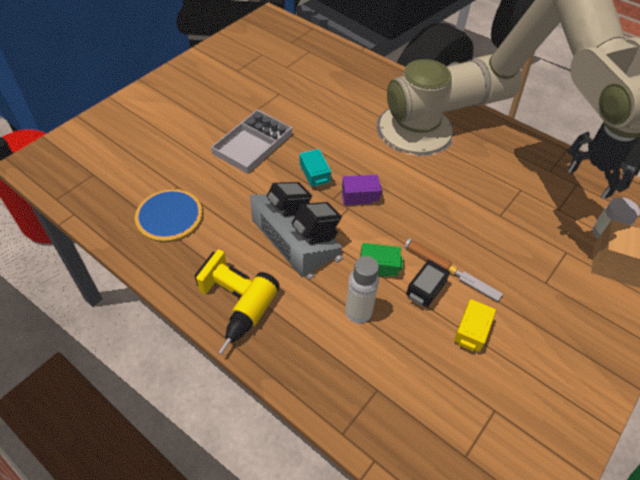

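View pics/side0.png

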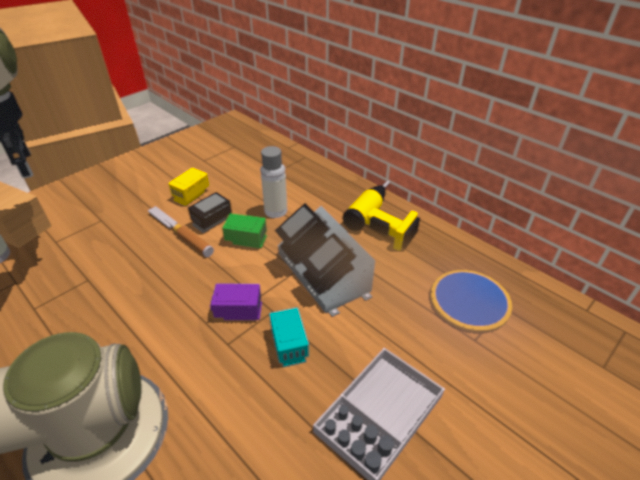

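Scene view: charged low pack in the right bay (290,198), tall pack left (319,222), flat pack black/grey at (428,284) with the chisel in front, tray at (252,140); look-alikes turquoise, purple, green and yellow. The side view agrees.

```bash
python3 - <<'E'
from h import *
print({k:v for k,v in cams.calibration("scene").items() if k not in("view",)}, list(cams.calibration("wrist").keys()))
C={}
for n in("scene","side"):
    z=np.load(f"/tmp/{n}.npz"); C[n]=cloud(n,z["d"]); I=z["im"]
    W=C[n].reshape(-1,3); W=W[~np.isnan(W).any(1)]
    tab=W[(abs(W[:,2])<.02)&(W[:,0]>.3)&(W[:,0]<.8)&(abs(W[:,1])<.45)]; print(n,"table z",np.median(tab[:,2]))
    def top(c,r,z0,z1):
        s=W[(np.hypot(W[:,0]-c[0],W[:,1]-c[1])<r)&(W[:,2]>z0)&(W[:,2]<z1)]
        R=cv2.minAreaRect(s[:,:2].astype(np.float32)*1000); print(n,len(s),np.round(R[0],1),np.round(R[1],1),round(R[2],1),np.round(np.median(s[:,2]),4)); return s
    top((.507,.34),.075,.052,.07)
    top((.5,.22),.07,.052,.07)
    s=top((.38,-.34),.16,.018,.034)
    # charged pack/tall top planes: ransac for normals
    from numpy.linalg import svd
    for c,nm in (((.55,-.045),"charged"),((.57,.06),"tall")):
        s=W[(np.hypot(W[:,0]-c[0],W[:,1]-c[1])<.07)&(W[:,2]>.085)]
        rng=np.random.default_rng(0);best=None
        for i in range(800):
            p=s[rng.choice(len(s),3,False)]; nn=np.cross(p[1]-p[0],p[2]-p[0]); 
            if np.linalg.norm(nn)<1e-6: continue
            nn/=np.linalg.norm(nn); nn*=np.sign(nn[2])
            if abs(nn[2]-.866)>.08: continue
            k=abs((s-p[0])@nn)<.003
            if best is None or k.sum()>best.sum(): best=k
        q=s[best]; m=q.mean(0); nn=svd(q-m)[2][2]; nn*=np.sign(nn[2])
        yaw=np.degrees(np.arctan2(-nn[1],-nn[0])); 
        xh=np.array([-nn[0],-nn[1],0]);xh/=np.linalg.norm(xh); yv=np.cross([0,0,1],xh); xv=np.cross(yv,nn)
        ab=np.c_[(q-m)@xv,(q-m)@yv]; R=cv2.minAreaRect((ab*1000).astype(np.float32))
        cc=m+xv*R[0][0]/1e3+yv*R[0][1]/1e3
        print(n,nm,best.sum(),"nrm",nn.round(3),"yaw",yaw.round(1),"ctr",cc.round(4),"rect",np.round(R[1],1),round(R[2],1))
E
```

```text
{'vertical_fov': 46.69805810879783, 'cx': 304.293518055165, 'cy': 234.2179769821518} ['vertical_fov', 'cx', 'cy', 'tool_from_camera']
scene table z 0.0012065900285946896
scene 974 [492.7 322.8] [103.1 114.6] 0.6 0.061
scene 738 [509.  218.9] [66.8 97.8] 31.5 0.0613
scene 1006 [ 380.1 -335.9] [224.6 147.3] 3.7 0.0265
scene charged 407 nrm [-0.476  0.107  0.873] yaw -12.7 ctr [ 0.5266 -0.0517  0.12  ] rect [102.1  66. ] 0.1
scene tall 457 nrm [-0.484  0.129  0.865] yaw -14.9 ctr [0.5431 0.0592 0.1351] rect [102.2  64. ] 3.1
side table z 0.0010110499251101968
side 599 [491.6 321.1] [ 99.6 108.4] 1.2 0.0593
side 686 [508.7 214.1] [65.4 99.6] 32.6 0.0597
side 2836 [ 382.6 -340. ] [217.4 139. ] 3.6 0.0284
side charged 990 nrm [-0.486  0.125  0.865] yaw -14.5 ctr [ 0.5311 -0.0316  0.1182] rect [ 97.2 113.3] 0.7
side tall 797 nrm [-0.491  0.106  0.865] yaw -12.2 ctr [0.5424 0.0525 0.1337] rect [63.3 97.3] 88.8
```

```bash
cat >> h.py <<'E'
from scipy.spatial.transform import Rotation as Ro
def bayR(yaw,tilt=30):  # pack axes
    return Ro.from_euler("ZY",[yaw,-tilt],degrees=True).as_matrix()
def toolR(P,flip=False):  # tool z=-pack z ; tool x = +pack x (or -)
    s=-1 if flip else 1
    return P@np.diag([s,-s,-1.])
def plan(wps,st=None,vmax=4.0,wmax=.115):
    """wps: list of (R,p[,rows]) ; prints dp/turn rows from measured pose"""
    st=st or observe(); R=np.array(st["tool_rot"]);p=np.array(st["position"]);dps=[];ts=[]
    for w in wps:
        Rt,pt=w[0],np.array(w[1]); rv=Ro.from_matrix(R.T@Rt).as_rotvec(); d=pt-p
        n=max(int(np.ceil(max(np.linalg.norm(d)*100/vmax,np.linalg.norm(rv)/wmax))),1)
        if len(w)>2: n=max(n,w[2])
        p0=p.copy()
        for i in range(n):
            tgt=p0+d*(i+1)/n; dp=np.round(R.T@(tgt-p)*100,2); t=np.round(rv/n,3)
            p=p+R@dp/100; R=R@Ro.from_rotvec(t).as_matrix(); dps.append(dp.tolist()); ts.append(t.tolist())
    print(len(dps),"rows")
    for i in range(0,len(dps),12): print("dp",dps[i:i+12],"\nturn",ts[i:i+12])
def fk(st): return np.round(st["q"],1),np.round(st["position"],4)
E
python3 - <<'E'
from h import *
st=observe(); print(st["time_s"],np.round(st["tool_rot"],3))
P=bayR(-13.2); o=np.array([.5565,-.057,.067])
print(P.round(3))
for f in(False,True):
    T=toolR(P,f); print(f,np.degrees(np.linalg.norm(Ro.from_matrix(np.array(st["tool_rot"]).T@T).as_rotvec())))
for n in("scene","side"):
    z=np.load(f"/tmp/{n}.npz"); W=cloud(n,z["d"]).reshape(-1,3);I=z["im"].reshape(-1,3).astype(int)
    k=(np.hypot(W[:,0]-.5,W[:,1]-.345)<.07)&(W[:,2]>.052)&(W[:,2]<.07)&(I.max(1)-I.min(1)<60)
    s=W[k]; R=cv2.minAreaRect(s[:,:2].astype(np.float32)*1000); print(n,k.sum(),R,np.median(s[:,2]))
    for r in cams.mark_of(n,"flat_pack")[:4]+[None]+cams.mark_of(n,"flat_pack_nose")[:4]:
        print(r and (round(r["p"],2),np.round(np.array(r["location"])*[640,480])))
    k=(I[:,0]>130)&(abs(W[:,2]-.015)<.012)&(np.hypot(W[:,0]-.4,W[:,1]-.35)<.2)&(W[:,1]>.2); s=W[k]
    print("chisel",cv2.minAreaRect(s[:,:2].astype(np.float32)*1000))
E
```

```text
1.2 [[-0.953  0.304 -0.   ]
 [ 0.304  0.953 -0.   ]
 [ 0.    -0.    -1.   ]]
[[ 0.843  0.228 -0.487]
 [-0.198  0.974  0.114]
 [ 0.5    0.     0.866]]
False 175.66192833393524
True 30.327605634061587
scene 939 ((492.33233642578125, 348.3956298828125), (103.65557861328125, 62.94148254394531), 1.3771647214889526) 0.060987740806361046
(0.67, array([426., 290.]))
(0.59, array([377., 268.]))
None
(0.83, array([478., 317.]))
(0.72, array([437., 273.]))
(0.59, array([360., 259.]))
chisel ((400.09759521484375, 374.6634521484375), (348.3277893066406, 397.87457275390625), 89.55115509033203)
side 579 ((489.1668395996094, 342.271484375), (96.18224334716797, 65.38153076171875), 2.1458027362823486) 0.059335789655914906
(0.95, array([245., 244.]))
(0.81, array([189., 192.]))
(0.71, array([210., 224.]))
(0.67, array([338., 267.]))
None
(0.94, array([264., 241.]))
(0.61, array([196., 224.]))
(0.61, array([177., 199.]))
(0.5, array([278., 211.]))
chisel ((389.58880615234375, 363.6005859375), (324.5923156738281, 376.1595153808594), 87.84710693359375)
```

```bash
python3 - <<'E'
from h import *
P=bayR(-13.2); o=np.array([.5565,-.057,.067]); plan([(toolR(P,True),o+P[:,2]*.19)])
E
```

```text
16 rows
dp [[-2.83, -2.77, -0.0], [-2.81, -2.78, 0.09], [-2.8, -2.79, 0.18], [-2.78, -2.81, 0.26], [-2.75, -2.82, 0.36], [-2.72, -2.84, 0.44], [-2.69, -2.85, 0.53], [-2.66, -2.87, 0.62], [-2.63, -2.87, 0.7], [-2.58, -2.9, 0.78], [-2.54, -2.9, 0.87], [-2.5, -2.92, 0.94]] 
turn [[-0.001, -0.033, -0.005], [-0.001, -0.033, -0.005], [-0.001, -0.033, -0.005], [-0.001, -0.033, -0.005], [-0.001, -0.033, -0.005], [-0.001, -0.033, -0.005], [-0.001, -0.033, -0.005], [-0.001, -0.033, -0.005], [-0.001, -0.033, -0.005], [-0.001, -0.033, -0.005], [-0.001, -0.033, -0.005], [-0.001, -0.033, -0.005]]
dp [[-2.45, -2.94, 1.03], [-2.4, -2.94, 1.1], [-2.35, -2.96, 1.18], [-2.3, -2.97, 1.25]] 
turn [[-0.001, -0.033, -0.005], [-0.001, -0.033, -0.005], [-0.001, -0.033, -0.005], [-0.001, -0.033, -0.005]]
```

Call:
{"op": "move_arm", "data": {
  "jaw": [8.5,8.5,8.5,8.5,8.5,8.5,8.5,8.5,8.5,8.5,8.5,8.5],
  "dp": [
    [-2.83,-2.77,0],
    [-2.81,-2.78,0.09],
    [-2.8,-2.79,0.18],
    [-2.78,-2.81,0.26],
    [-2.75,-2.82,0.36],
    [-2.72,-2.84,0.44],
    [-2.69,-2.85,0.53],
    [-2.66,-2.87,0.62],
    [-2.63,-2.87,0.7],
    [-2.58,-2.9,0.78],
    [-2.54,-2.9,0.87],
    [-2.5,-2.92,0.94]
  ],
  "turn": [
    [-0.001,-0.033,-0.005],
    [-0.001,-0.033,-0.005],
    [-0.001,-0.033,-0.005],
    [-0.001,-0.033,-0.005],
    [-0.001,-0.033,-0.005],
    [-0.001,-0.033,-0.005],
    [-0.001,-0.033,-0.005],
    [-0.001,-0.033,-0.005],
    [-0.001,-0.033,-0.005],
    [-0.001,-0.033,-0.005],
    [-0.001,-0.033,-0.005],
    [-0.001,-0.033,-0.005]
  ],
  "force": 50
}}

```text
time_s: 2.4
position: [0.3902, 0.1028, 0.2319]
tool_rot: [[-0.893, 0.245, 0.377], [0.226, 0.969, -0.096], [-0.389, -0.0, -0.921]]
ft_force: [1.5, 0.6, 0.1]
grip_width: 0.0849
gripper_force: 0.0
```

Call:
{"op": "move_arm", "data": {
  "jaw": [8.5,8.5,8.5,8.5,8.5,8.5],
  "dp": [
    [-2.45,-2.94,1.03],
    [-2.4,-2.94,1.1],
    [-2.35,-2.96,1.18],
    [-2.3,-2.97,1.25],
    [0,0,0],
    [0,0,0]
  ],
  "turn": [
    [-0.001,-0.033,-0.005],
    [-0.001,-0.033,-0.005],
    [-0.001,-0.033,-0.005],
    [-0.001,-0.033,-0.005],
    [0,0,0],
    [0,0,0]
  ]
}}

```text
time_s: 2.9
position: [0.4642, -0.0371, 0.2312]
tool_rot: [[-0.842, 0.23, 0.489], [0.197, 0.973, -0.12], [-0.503, -0.005, -0.864]]
ft_force: [-0.1, 0.3, -0.5]
grip_width: 0.0849
gripper_force: 0.0
```

```bash
cat > look.py <<'E'
import sys
from h import *
tag=sys.argv[1]; st=observe(); im,d=cams.get_image("wrist"); np.savez(f"/tmp/{tag}.npz",im=im,d=d,R=st["tool_rot"],p=st["position"])
cv2.imwrite(f"pics/{tag}.png",im[...,::-1]); print(st["time_s"],fk(st))
E
python3 look.py w1; python3 - <<'E'
from h import *
z=np.load("/tmp/w1.npz"); P=bayR(-13.2); o=np.array([.5565,-.057,.067])
st=dict(tool_rot=z["R"],position=z["p"]); W=cloud("wrist",z["d"],st)
print("rot err",np.degrees(Ro.from_matrix(z["R"].T@toolR(P,True)).as_rotvec()).round(2))
L=(W-o)@P   # local bay coordinates
def fitplane(k):
    q=W[k];m=q.mean(0);n=np.linalg.svd(q-m)[2][2];return n*np.sign(n[2]),m
k=(abs(L[...,0])<.04)&(abs(L[...,1])<.025)&(abs(L[...,2]-.06)<.01); n,m=fitplane(k); print("top",n.round(4),"yaw",np.degrees(np.arctan2(-n[1],-n[0])),"tilt",np.degrees(np.arccos(n[2])),"z",np.median(L[k][:,2]))
k=(abs(L[...,0])<.08)&(abs(L[...,1])<.05)&(abs(L[...,2]-.06)<.006); q=L[k]; R=cv2.minAreaRect((q[:,:2]*1000).astype(np.float32)); print("rect",R, "pct",np.percentile(q[:,0],[1,99]),np.percentile(q[:,1],[1,99]))
k=(L[...,0]>-.1)&(abs(L[...,1]-.11)<.05)&(abs(L[...,2]-.078)<.006); q=L[k]; print("tall",k.sum(),np.percentile(q[:,0],[1,99]),np.percentile(q[:,1],[1,99]),np.median(q[:,2]))
E
```

```text
2.9 (array([ -21.4,    2.2,  107.1,    5.8,   40.9, -101.5]), array([ 0.4642, -0.0371,  0.2312]))
rot err [-0.31  0.21  0.05]
top [-0.4837  0.1267  0.866 ] yaw -14.678281198656695 tilt 30.00231526947007 z 0.05868857161109334
rect ((-3.494171142578125, -3.9389114379882812), (62.071346282958984, 97.57090759277344), 89.60505676269531) pct [-0.05157397  0.04355275] [-0.03402733  0.02619064]
tall 10629 [-0.05037186  0.04424434] [0.07528617 0.1354049 ] 0.07610707075658564
```

View pics/w1.png

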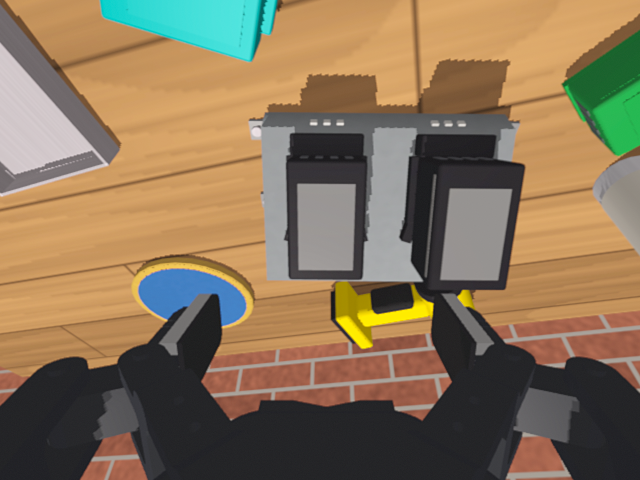

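Wrist view: low charged pack at (327,205) in the left-of-image bay, tall pack at (470,225), tray edge at far left; the open fingers straddle well. Descend along the tool axis.

```bash
cat >> h.py <<'E'
BP=bayR(-13.5); BO=np.array([.5565,-.057,.067])+bayR(-13.2)@np.array([-.0035,-.0039,-.0013])
TB=toolR(BP,True)
E
python3 - <<'E'
from h import *
print(BO)
plan([(TB,BO+BP[:,2]*.11,3),(TB,BO+BP[:,2]*.03,5)])
E
```

```text
[ 0.55329125 -0.06025323  0.06412417]
8 rows
dp [[0.12, -0.09, 2.71], [0.11, -0.1, 2.7], [0.11, -0.1, 2.71], [0.0, -0.0, 1.6], [0.0, -0.0, 1.6], [0.0, -0.01, 1.6], [0.01, 0.0, 1.6], [-0.0, 0.0, 1.6]] 
turn [[-0.001, 0.001, 0.002], [-0.001, 0.001, 0.002], [-0.001, 0.001, 0.002], [0.0, 0.0, 0.0], [0.0, 0.0, 0.0], [0.0, 0.0, 0.0], [0.0, 0.0, 0.0], [0.0, 0.0, 0.0]]
```

Call:
{"op": "move_arm", "data": {
  "jaw": [8.5,8.5,8.5,8.5,8.5,8.5,8.5,8.5,8.5,8.5],
  "dp": [
    [0.12,-0.09,2.71],
    [0.11,-0.1,2.7],
    [0.11,-0.1,2.71],
    [0,0,1.6],
    [0,0,1.6],
    [0,0,1.6],
    [0,0,1.6],
    [0,0,1.5],
    [0,0,0],
    [0,0,0]
  ],
  "turn": [
    [-0.001,0.001,0.002],
    [-0.001,0.001,0.002],
    [-0.001,0.001,0.002],
    [0,0,0],
    [0,0,0],
    [0,0,0],
    [0,0,0],
    [0,0,0],
    [0,0,0],
    [0,0,0]
  ]
}}

```text
time_s: 3.78
position: [0.5385, -0.0546, 0.0912]
tool_rot: [[-0.843, 0.228, 0.487], [0.198, 0.974, -0.113], [-0.5, 0.001, -0.866]]
ft_force: [-0.6, 0.0, -0.2]
grip_width: 0.0853
gripper_force: 0.0
```

Call:
{"op": "move_arm", "data": {
  "jaw": [6.8,6.5,6.2,6.0,6.0,6.0,6.0],
  "dp": [
    [0,0,0],
    [0,0,0],
    [0,0,0],
    [0,0,0],
    [0,0,0],
    [0,0,0],
    [0,0,0]
  ],
  "turn": [
    [0,0,0],
    [0,0,0],
    [0,0,0],
    [0,0,0],
    [0,0,0],
    [0,0,0],
    [0,0,0]
  ],
  "force": 20
}}

```text
time_s: 4.37
position: [0.5387, -0.0558, 0.0924]
tool_rot: [[-0.841, 0.23, 0.489], [0.199, 0.973, -0.115], [-0.503, 0.0, -0.864]]
ft_force: [-2.3, 3.0, 5.6]
grip_width: 0.0616
gripper_force: 20.7
```

Call:
{"op": "move_arm", "data": {
  "jaw": [5.9,5.9,5.9,5.9,5.9,5.9],
  "dp": [
    [0,0,0],
    [0,0,0],
    [0,0,0],
    [-0.5,0,0],
    [-1,0,0],
    [-1,0,0]
  ],
  "turn": [
    [0,0,0],
    [0,0,0],
    [0,0,0],
    [0,0,0],
    [0,0,0],
    [0,0,0]
  ],
  "force": 50
}}

```text
time_s: 4.87
position: [0.5567, -0.0595, 0.1033]
tool_rot: [[-0.845, 0.229, 0.483], [0.199, 0.973, -0.113], [-0.496, 0.001, -0.869]]
ft_force: [-13.8, 3.7, 8.2]
grip_width: 0.0616
gripper_force: 53.8
```

Call:
{"op": "move_arm", "data": {
  "jaw": [5.9,5.9,5.9,5.9,5.9],
  "dp": [
    [-1.2,0,0],
    [-1.5,0,0],
    [-1.5,0,0],
    [-1.3,0,0],
    [0,0,0]
  ],
  "turn": [
    [0,0,0],
    [0,0,0],
    [0,0,0],
    [0,0,0],
    [0,0,0]
  ]
}}

```text
time_s: 5.28
position: [0.6076, -0.0724, 0.1335]
tool_rot: [[-0.84, 0.23, 0.491], [0.199, 0.973, -0.116], [-0.504, -0.0, -0.863]]
ft_force: [-1.6, 0.7, 7.4]
grip_width: 0.0608
gripper_force: 56.0
```

```bash
python3 - <<'E'
from h import *
st=observe(); p=np.array(st["position"])
yt=3.6; TR=toolR(bayR(yt,0),True); O=np.array([.421,-.3365,0]); g=O+bayR(yt,0)@[-.004,0,0]; print(g)
plan([(np.array(st["tool_rot"]),p+BP[:,2]*.06),(TR,[g[0],g[1],.13],16)])
E
```

```text
[ 0.41700789 -0.33675116  0.        ]
18 rows
dp [[-0.02, 0.01, -3.0], [-0.01, 0.0, -3.0], [0.69, -1.88, 0.0], [0.71, -1.87, 0.02], [0.76, -1.86, 0.03], [0.78, -1.84, 0.04], [0.82, -1.83, 0.06], [0.84, -1.82, 0.09], [0.88, -1.8, 0.1], [0.9, -1.78, 0.12], [0.93, -1.77, 0.14], [0.96, -1.75, 0.16]] 
turn [[0.0, 0.0, 0.0], [0.0, 0.0, 0.0], [-0.005, 0.033, -0.018], [-0.005, 0.033, -0.018], [-0.005, 0.033, -0.018], [-0.005, 0.033, -0.018], [-0.005, 0.033, -0.018], [-0.005, 0.033, -0.018], [-0.005, 0.033, -0.018], [-0.005, 0.033, -0.018], [-0.005, 0.033, -0.018], [-0.005, 0.033, -0.018]]
dp [[0.99, -1.74, 0.19], [1.0, -1.71, 0.21], [1.03, -1.71, 0.24], [1.06, -1.68, 0.27], [1.07, -1.67, 0.29], [1.1, -1.64, 0.31]] 
turn [[-0.005, 0.033, -0.018], [-0.005, 0.033, -0.018], [-0.005, 0.033, -0.018], [-0.005, 0.033, -0.018], [-0.005, 0.033, -0.018], [-0.005, 0.033, -0.018]]
```

Call:
{"op": "move_arm", "data": {
  "jaw": [5.9,5.9,5.9,5.9,5.9,5.9,5.9,5.9,5.9,5.9,5.9,5.9],
  "dp": [
    [0,0,-3.0],
    [0,0,-3.0],
    [0.69,-1.88,0],
    [0.71,-1.87,0.02],
    [0.76,-1.86,0.03],
    [0.78,-1.84,0.04],
    [0.82,-1.83,0.06],
    [0.84,-1.82,0.09],
    [0.88,-1.8,0.1],
    [0.9,-1.78,0.12],
    [0.93,-1.77,0.14],
    [0.96,-1.75,0.16]
  ],
  "turn": [
    [0,0,0],
    [0,0,0],
    [-0.005,0.033,-0.018],
    [-0.005,0.033,-0.018],
    [-0.005,0.033,-0.018],
    [-0.005,0.033,-0.018],
    [-0.005,0.033,-0.018],
    [-0.005,0.033,-0.018],
    [-0.005,0.033,-0.018],
    [-0.005,0.033,-0.018],
    [-0.005,0.033,-0.018],
    [-0.005,0.033,-0.018]
  ]
}}

```text
time_s: 6.28
position: [0.4746, -0.2349, 0.1482]
tool_rot: [[-0.981, 0.046, 0.188], [0.042, 0.999, -0.024], [-0.189, -0.015, -0.982]]
ft_force: [0.4, 0.1, -3.0]
grip_width: 0.0609
gripper_force: 58.1
```

Call:
{"op": "move_arm", "data": {
  "jaw": [5.9,5.9,5.9,5.9,5.9,5.9,5.9,5.9],
  "dp": [
    [0.99,-1.74,0.19],
    [1.0,-1.71,0.21],
    [1.03,-1.71,0.24],
    [1.06,-1.68,0.27],
    [1.07,-1.67,0.29],
    [1.1,-1.64,0.31],
    [0,0,0],
    [0,0,0]
  ],
  "turn": [
    [-0.005,0.033,-0.018],
    [-0.005,0.033,-0.018],
    [-0.005,0.033,-0.018],
    [-0.005,0.033,-0.018],
    [-0.005,0.033,-0.018],
    [-0.005,0.033,-0.018],
    [0,0,0],
    [0,0,0]
  ]
}}

```text
time_s: 6.95
position: [0.4147, -0.3363, 0.1274]
tool_rot: [[-0.998, -0.062, -0.007], [-0.062, 0.998, 0.004], [0.007, 0.005, -1.0]]
ft_force: [0.1, 1.2, -3.0]
grip_width: 0.0611
gripper_force: 58.0
```

```bash
python3 look.py w2; python3 - <<'E'
from h import *
st=observe(); print(np.round(st["tool_rot"],3), st["ft_force"])
W=[]
for n in("scene","side"):
    im,d=cams.get_image(n); np.savez(f"/tmp/{n}2.npz",im=im,d=d); W=cloud(n,d).reshape(-1,3); I=im.reshape(-1,3).astype(int)
    R=np.array(st["tool_rot"]); L=(W-np.array(st["position"]))@R@np.diag([-1,1,-1]) # approx pack frame (x=-tool x), z up
    k=(abs(L[:,0])<.08)&(abs(L[:,1])<.028)&(L[:,2]<.05)&(L[:,2]>-.05)
    s=L[k]; print(n,k.sum(),np.percentile(s,[1,50,99],axis=0).round(4).tolist())
cv2.imwrite("pics/side2.png",cv2.resize(np.load("/tmp/side2.npz")["im"][300:480,260:500,::-1],None,fx=3,fy=3))
E
```

```text
6.95 (array([ -51.7,   26.1,   85.9,   -0.2,   68.4, -145.2]), array([ 0.4147, -0.3363,  0.1274]))
[[-0.998 -0.063 -0.006]
 [-0.063  0.998  0.004]
 [ 0.006  0.005 -1.   ]] [-0.03428393  0.33776062 -3.44524089]
scene 542 [[-0.0424, -0.0274, -0.03], [0.0307, 0.003, 0.0276], [0.0586, 0.0275, 0.0366]]
side 1697 [[-0.0494, -0.0273, -0.0281], [-0.0337, 0.0, 0.0289], [0.0176, 0.0273, 0.0323]]
```

View pics/w2.png

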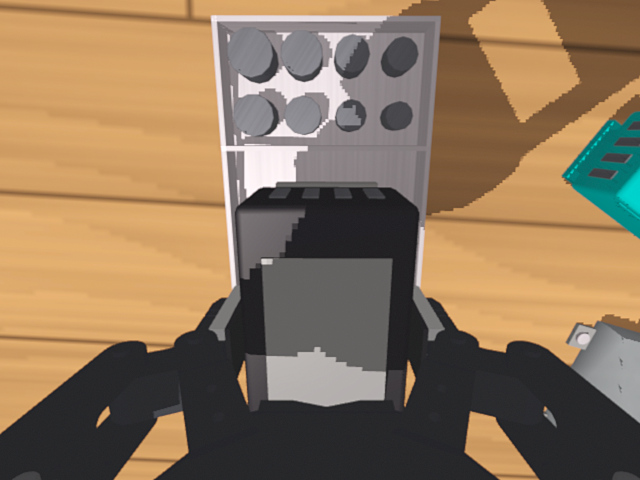

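View pics/side2.png

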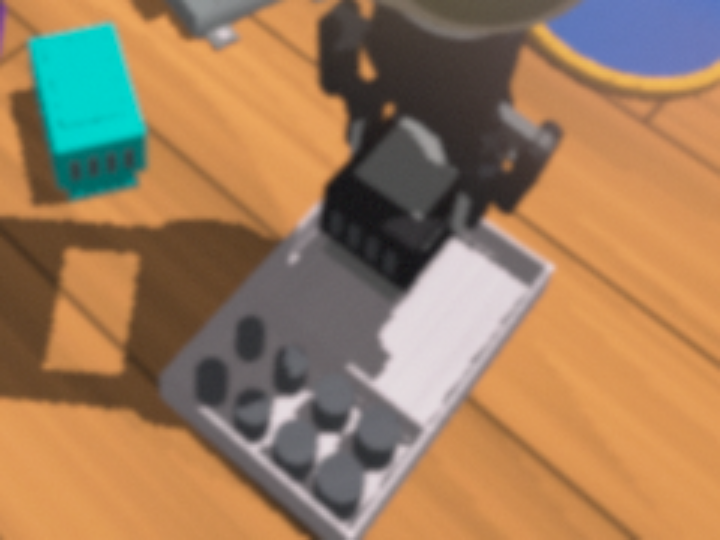

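```bash
python3 - <<'E'
from h import *
z=np.load("/tmp/w2.npz"); W=cloud("wrist",z["d"],dict(tool_rot=z["R"],position=z["p"]))
def at(u,v,r=2):
    w=W[v-r:v+r+1,u-r:u+r+1].reshape(-1,3); return w[np.nanargmax(w[:,2])].round(4)
for q in((250,148),(325,148),(400,148),(215,18),(437,18),(232,250),(423,235)): print(q,at(*q))
E
```

```text
(250, 148) [ 0.3559 -0.389   0.0276]
(325, 148) [ 0.3516 -0.342   0.0275]
(400, 148) [ 0.3486 -0.293   0.028 ]
(215, 18) [ 0.2799 -0.4103  0.028 ]
(437, 18) [ 0.2713 -0.2779  0.0278]
(232, 250) [ 0.4278 -0.4026  0.0276]
(423, 235) [ 0.4071 -0.2705  0.0279]
```

```bash
python3 - <<'E'
from h import *
plan([(toolR(bayR(4,0),True),[.4155,-.3365,.042],6)])
E
```

```text
6 rows
dp [[-0.01, -0.02, 1.44], [-0.01, -0.03, 1.43], [-0.01, -0.02, 1.44], [-0.0, -0.02, 1.43], [-0.01, -0.01, 1.44], [-0.0, -0.02, 1.43]] 
turn [[0.001, -0.001, -0.001], [0.001, -0.001, -0.001], [0.001, -0.001, -0.001], [0.001, -0.001, -0.001], [0.001, -0.001, -0.001], [0.001, -0.001, -0.001]]
```

Call:
{"op": "move_arm", "data": {
  "jaw": [5.9,5.9,5.9,5.9,5.9,5.9,5.9,5.9],
  "dp": [
    [-0.01,-0.02,1.6],
    [-0.01,-0.03,1.6],
    [-0.01,-0.02,1.6],
    [0,-0.02,1.6],
    [-0.01,-0.01,1.2],
    [0,-0.02,1.0],
    [0,0,0],
    [0,0,0]
  ],
  "turn": [
    [0.001,-0.001,-0.001],
    [0.001,-0.001,-0.001],
    [0.001,-0.001,-0.001],
    [0.001,-0.001,-0.001],
    [0.001,-0.001,-0.001],
    [0.001,-0.001,-0.001],
    [0,0,0],
    [0,0,0]
  ]
}}

```text
time_s: 7.77
position: [0.4156, -0.3369, 0.0423]
tool_rot: [[-0.998, -0.07, -0.0], [-0.07, 0.998, -0.002], [0.0, -0.002, -1.0]]
ft_force: [0.0, 0.1, -2.2]
grip_width: 0.0608
gripper_force: 57.9
```

Call:
{"op": "move_arm", "data": {
  "jaw": [5.9,5.9,5.9,5.9,5.9,5.9],
  "dp": [
    [0,0,0.15],
    [0,0,0.15],
    [0,0,0.15],
    [0,0,0.15],
    [0,0,0.1],
    [0,0,0]
  ],
  "turn": [
    [0,0,0],
    [0,0,0],
    [0,0,0],
    [0,0,0],
    [0,0,0],
    [0,0,0]
  ]
}}

```text
time_s: 8.27
position: [0.4154, -0.3374, 0.035]
tool_rot: [[-0.998, -0.069, -0.0], [-0.069, 0.998, -0.002], [0.0, -0.002, -1.0]]
ft_force: [-0.0, 0.0, -3.2]
grip_width: 0.0613
gripper_force: 57.9
```

Call:
{"op": "move_arm", "data": {
  "jaw": [5.9,5.9,5.9,5.9],
  "dp": [
    [0,0,0.1],
    [0,0,0.1],
    [0,0,0.05],
    [0,0,0]
  ],
  "turn": [
    [0,0,0],
    [0,0,0],
    [0,0,0],
    [0,0,0]
  ]
}}

```text
time_s: 8.6
position: [0.4153, -0.3375, 0.0347]
tool_rot: [[-0.998, -0.069, 0.0], [-0.069, 0.998, -0.003], [-0.0, -0.003, -1.0]]
ft_force: [-6.8, 4.0, 20.0]
grip_width: 0.0611
gripper_force: 60.8
```

Call:
{"op": "move_arm", "data": {
  "jaw": [5.9,5.9,6.4,6.8,7.4,8.0,8.5,8.5],
  "dp": [
    [0,0,-0.2],
    [0,0,0],
    [0,0,0],
    [0,0,0],
    [0,0,0],
    [0,0,0],
    [0,0,0],
    [0,0,0]
  ],
  "turn": [
    [0,0,0],
    [0,0,0],
    [0,0,0],
    [0,0,0],
    [0,0,0],
    [0,0,0],
    [0,0,0],
    [0,0,0]
  ]
}}

```text
time_s: 9.27
position: [0.4154, -0.3375, 0.0346]
tool_rot: [[-0.998, -0.069, -0.0], [-0.069, 0.998, -0.002], [0.0, -0.002, -1.0]]
ft_force: [-0.4, 0.1, -0.5]
grip_width: 0.0849
gripper_force: 0.0
```

Call:
{"op": "move_arm", "data": {
  "jaw": [8.5,8.5,8.5,8.5,8.5,8.5,8.5,8.5],
  "dp": [
    [0,0,-1.0],
    [0,0,-2],
    [0,0,-3],
    [0,0,-3.5],
    [0,0,-3.5],
    [0,0,-3.5],
    [0,0,0],
    [0,0,0]
  ],
  "turn": [
    [0,0,0],
    [0,0,0],
    [0,0,0],
    [0,0,0],
    [0,0,0],
    [0,0,0],
    [0,0,0],
    [0,0,0]
  ]
}}

```text
time_s: 9.93
position: [0.4158, -0.3375, 0.202]
tool_rot: [[-0.998, -0.069, 0.003], [-0.069, 0.998, -0.006], [-0.002, -0.006, -1.0]]
ft_force: [0.3, 0.4, -1.0]
grip_width: 0.0846
gripper_force: 0.0
```

```bash
python3 look.py w3; python3 - <<'E'
from h import *
z=np.load("/tmp/w3.npz"); W=cloud("wrist",z["d"],dict(tool_rot=z["R"],position=z["p"])).reshape(-1,3)
s=W[(abs(W[:,2]-.062)<.01)&(np.hypot(W[:,0]-.41,W[:,1]+.337)<.08)]; print(len(s),cv2.minAreaRect((s[:,:2]*1000).astype(np.float32)),np.percentile(s[:,2],[2,50,98]))
# next: hover over flat pack, view
T=toolR(bayR(1.7,0),True); plan([(T,[.491,.345,.21])],vmax=4.0)
E
```

```text
9.9333 (array([-5.170e+01,  2.150e+01,  7.980e+01, -1.000e-01,  7.830e+01,
       -1.457e+02]), array([ 0.4158, -0.3375,  0.202 ]))
8805 ((415.1192321777344, -338.3653259277344), (97.82646942138672, 62.80358123779297), 3.6874425411224365) [0.05911548 0.06157378 0.06319923]
18 rows
dp [[-0.68, 3.75, -0.07], [-0.68, 3.75, -0.06], [-0.66, 3.75, -0.07], [-0.66, 3.76, -0.06], [-0.66, 3.75, -0.07], [-0.64, 3.76, -0.07], [-0.64, 3.76, -0.06], [-0.63, 3.76, -0.07], [-0.62, 3.76, -0.06], [-0.62, 3.76, -0.07], [-0.6, 3.76, -0.07], [-0.6, 3.77, -0.06]] 
turn [[-0.0, 0.0, 0.002], [-0.0, 0.0, 0.002], [-0.0, 0.0, 0.002], [-0.0, 0.0, 0.002], [-0.0, 0.0, 0.002], [-0.0, 0.0, 0.002], [-0.0, 0.0, 0.002], [-0.0, 0.0, 0.002], [-0.0, 0.0, 0.002], [-0.0, 0.0, 0.002], [-0.0, 0.0, 0.002], [-0.0, 0.0, 0.002]]
dp [[-0.6, 3.76, -0.07], [-0.58, 3.77, -0.06], [-0.58, 3.76, -0.07], [-0.57, 3.77, -0.07], [-0.56, 3.77, -0.06], [-0.55, 3.77, -0.07]] 
turn [[-0.0, 0.0, 0.002], [-0.0, 0.0, 0.002], [-0.0, 0.0, 0.002], [-0.0, 0.0, 0.002], [-0.0, 0.0, 0.002], [-0.0, 0.0, 0.002]]
```

Pack stands level and centred in the compartment. On to the flat pack.

Call:
{"op": "move_arm", "data": {
  "jaw": [8.5,8.5,8.5,8.5,8.5,8.5,8.5,8.5,8.5,8.5,8.5,8.5],
  "dp": [
    [-0.68,3.75,-0.07],
    [-0.68,3.75,-0.06],
    [-0.66,3.75,-0.07],
    [-0.66,3.76,-0.06],
    [-0.66,3.75,-0.07],
    [-0.64,3.76,-0.07],
    [-0.64,3.76,-0.06],
    [-0.63,3.76,-0.07],
    [-0.62,3.76,-0.06],
    [-0.62,3.76,-0.07],
    [-0.6,3.76,-0.07],
    [-0.6,3.77,-0.06]
  ],
  "turn": [
    [0,0,0.002],
    [0,0,0.002],
    [0,0,0.002],
    [0,0,0.002],
    [0,0,0.002],
    [0,0,0.002],
    [0,0,0.002],
    [0,0,0.002],
    [0,0,0.002],
    [0,0,0.002],
    [0,0,0.002],
    [0,0,0.002]
  ]
}}

```text
time_s: 10.98
position: [0.465, 0.1195, 0.2054]
tool_rot: [[-0.999, -0.045, -0.003], [-0.045, 0.999, -0.002], [0.003, -0.002, -1.0]]
ft_force: [0.6, -0.6, 0.1]
grip_width: 0.0848
gripper_force: 0.0
```

Call:
{"op": "move_arm", "data": {
  "jaw": [8.5,8.5,8.5,8.5,8.5,8.5,8.5,8.5],
  "dp": [
    [-0.6,3.76,-0.07],
    [-0.58,3.77,-0.06],
    [-0.58,3.76,-0.07],
    [-0.57,3.77,-0.07],
    [-0.56,3.77,-0.06],
    [-0.55,3.77,-0.07],
    [0,0,0],
    [0,0,0]
  ],
  "turn": [
    [0,0,0.002],
    [0,0,0.002],
    [0,0,0.002],
    [0,0,0.002],
    [0,0,0.002],
    [0,0,0.002],
    [0,0,0],
    [0,0,0]
  ]
}}

```text
time_s: 11.65
position: [0.4903, 0.346, 0.2079]
tool_rot: [[-0.999, -0.036, -0.003], [-0.036, 0.999, -0.004], [0.003, -0.004, -1.0]]
ft_force: [0.0, -0.7, 0.2]
grip_width: 0.0847
gripper_force: 0.0
```

```bash
python3 look.py w4; python3 - <<'E'
from h import *
z=np.load("/tmp/w4.npz"); W=cloud("wrist",z["d"],dict(tool_rot=z["R"],position=z["p"])).reshape(-1,3); I=z["im"].reshape(-1,3).astype(int)
print(z["R"].round(3).tolist())
k=(abs(W[:,2]-.06)<.006)&(np.hypot(W[:,0]-.491,W[:,1]-.345)<.09)&(I.max(1)-I.min(1)<50); s=W[k]; print(len(s),cv2.minAreaRect((s[:,:2]*1000).astype(np.float32)),np.percentile(s[:,2],[2,50,98]))
E
```

```text
11.65 (array([ 24. ,  27.9,  68.1,  -0.1,  84.2, -68.1]), array([0.4903, 0.346 , 0.2079]))
[[-0.999, -0.036, -0.003], [-0.036, 0.999, -0.004], [0.003, -0.004, -1.0]]
8217 ((491.6180114746094, 324.9432067871094), (97.33868408203125, 104.47396087646484), 2.1624631881713867) [0.05638851 0.05855017 0.06019151]
```

View pics/w4.png

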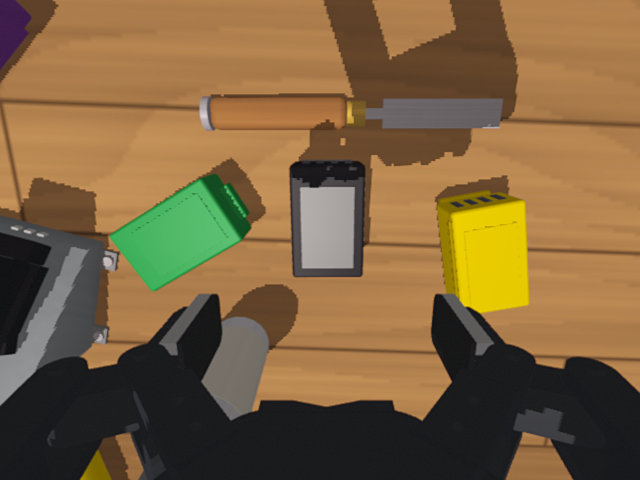

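Flat pack at (328,220), nose up towards the chisel at (350,112); green corner at (250,220) leaves ~36 mm. Approach with a narrower jaw.

```bash
python3 - <<'E'
from h import *
z=np.load("/tmp/w4.npz"); W=cloud("wrist",z["d"],dict(tool_rot=z["R"],position=z["p"])); 
m=np.zeros((480,640),bool); m[150:290,275:385]=1
s=W[m&(abs(W[...,2]-.06)<.006)]; r=cv2.minAreaRect((s[:,:2]*1000).astype(np.float32)); print(len(s),r)
g=W[150:300,100:262]; g=g[(g[...,2]>.02)]; c=np.array(r[0])/1000
yd=np.array([np.sin(np.radians(r[2])),-np.cos(np.radians(r[2]))])
print("green nearest lateral",((g[:,:2]-c)@yd).min())
yaw=r[2] if r[2]<45 else r[2]-90
T=toolR(bayR(yaw,0),True); plan([(T,[c[0],c[1],.11],3),(T,[c[0],c[1],.032],5)])
E
```

```text
8262 ((490.806640625, 346.0783386230469), (97.53433990478516, 62.03178024291992), 2.4493894577026367)
green nearest lateral 0.042878222654768976
8 rows
dp [[-0.02, 0.06, 3.28], [-0.02, 0.05, 3.28], [-0.02, 0.05, 3.27], [0.0, 0.0, 1.56], [0.0, 0.0, 1.56], [0.0, 0.0, 1.56], [0.0, 0.0, 1.56], [0.0, 0.0, 1.56]] 
turn [[-0.001, -0.001, -0.003], [-0.001, -0.001, -0.003], [-0.001, -0.001, -0.003], [-0.0, -0.0, 0.0], [-0.0, -0.0, 0.0], [-0.0, -0.0, 0.0], [-0.0, -0.0, 0.0], [-0.0, -0.0, 0.0]]
```

Call:
{"op": "move_arm", "data": {
  "jaw": [7.8,7.8,7.8,7.8,7.8,7.8,7.8,7.8,7.8,7.8],
  "dp": [
    [-0.02,0.06,3.28],
    [-0.02,0.05,3.28],
    [-0.02,0.05,3.27],
    [0,0,1.56],
    [0,0,1.56],
    [0,0,1.56],
    [0,0,1.56],
    [0,0,1.5],
    [0,0,0],
    [0,0,0]
  ],
  "turn": [
    [-0.001,-0.001,-0.003],
    [-0.001,-0.001,-0.003],
    [-0.001,-0.001,-0.003],
    [0,0,0],
    [0,0,0],
    [0,0,0],
    [0,0,0],
    [0,0,0],
    [0,0,0],
    [0,0,0]
  ]
}}

```text
time_s: 12.53
position: [0.4918, 0.3451, 0.0339]
tool_rot: [[-0.999, -0.041, 0.001], [-0.041, 0.999, -0.0], [-0.001, -0.0, -1.0]]
ft_force: [-0.0, -0.3, 0.5]
grip_width: 0.078
gripper_force: 0.0
```

Call:
{"op": "move_arm", "data": {
  "jaw": [6.8,6.4,6.0,5.9,5.9,5.9,5.9],
  "dp": [
    [0,0,0],
    [0,0,0],
    [0,0,0],
    [0,0,0],
    [0,0,0],
    [0,0,0],
    [0,0,0]
  ],
  "turn": [
    [0,0,0],
    [0,0,0],
    [0,0,0],
    [0,0,0],
    [0,0,0],
    [0,0,0],
    [0,0,0]
  ],
  "force": 50
}}

```text
time_s: 13.12
position: [0.4925, 0.3463, 0.0357]
tool_rot: [[-0.999, -0.042, 0.005], [-0.042, 0.999, 0.001], [-0.005, 0.001, -1.0]]
ft_force: [-1.5, -2.8, 5.4]
grip_width: 0.0606
gripper_force: 55.1
```

```bash
python3 - <<'E'
from h import *
st=observe(); print(st["position"],np.round(st["tool_rot"],4).tolist(),st["ft_force"],np.round(st["q"],1))
E
```

```text
[0.49254573 0.34634007 0.03572514] [[-0.9991, -0.0423, 0.005], [-0.0423, 0.9991, 0.0014], [-0.0051, 0.0011, -1.0]] [-1.51163356 -2.77886184  5.38206668] [ 23.9  38.1  80.7  -0.1  60.9 -68.5]
```

```bash
cat >> h.py <<'E'
B=np.array([.5543,-.0595,.0650]); RG=np.array([[-.9991,-.0423,.005],[-.0423,.9991,.0014],[-.0051,.0011,-1.]])
RG=Ro.from_matrix(RG).as_matrix(); PG=bayR(2.43,0)
REL=PG.T@RG; PT=PG.T@(np.array([.4925,.3463,.0357])-np.array([.4908,.3461,0]))  # tool pose in pack frame
PT[1]=0
TI=BP@REL
def ins(x,z): return B+BP@(PT+np.array([x,0,z]))
E
python3 - <<'E'
from h import *
print(PT, ins(.08,.0), ins(0,0))
plan([(RG,[.4925,.3463,.15],4),(RG,[.48,.28,.27],4),(TI,ins(.08,.12),14),(TI,ins(.08,.02),5)])
E
```

```text
[0.00170695 0.         0.0357    ] [ 0.60574838 -0.07185166  0.13677058] [ 0.53838062 -0.05567809  0.09677058]
27 rows
dp [[-0.01, 0.0, -2.86], [-0.02, 0.0, -2.85], [-0.01, 0.01, -2.86], [-0.01, -0.0, -2.86], [0.37, -1.64, -3.0], [0.36, -1.64, -3.01], [0.37, -1.64, -3.0], [0.37, -1.64, -3.0], [-0.38, -2.43, 0.21], [-0.41, -2.42, 0.23], [-0.46, -2.42, 0.27], [-0.49, -2.4, 0.29]] 
turn [[-0.0, 0.0, 0.0], [-0.0, 0.0, 0.0], [-0.0, 0.0, 0.0], [-0.0, 0.0, 0.0], [-0.0, 0.0, 0.0], [-0.0, 0.0, 0.0], [-0.0, 0.0, 0.0], [-0.0, 0.0, 0.0], [0.005, -0.037, 0.019], [0.005, -0.037, 0.019], [0.005, -0.037, 0.019], [0.005, -0.037, 0.019]]
dp [[-0.52, -2.39, 0.32], [-0.55, -2.38, 0.36], [-0.59, -2.37, 0.39], [-0.62, -2.35, 0.42], [-0.64, -2.34, 0.46], [-0.67, -2.33, 0.49], [-0.7, -2.31, 0.53], [-0.72, -2.29, 0.57], [-0.74, -2.28, 0.61], [-0.76, -2.25, 0.64], [0.0, -0.01, 2.0], [0.01, -0.01, 2.0]] 
turn [[0.005, -0.037, 0.019], [0.005, -0.037, 0.019], [0.005, -0.037, 0.019], [0.005, -0.037, 0.019], [0.005, -0.037, 0.019], [0.005, -0.037, 0.019], [0.005, -0.037, 0.019], [0.005, -0.037, 0.019], [0.005, -0.037, 0.019], [0.005, -0.037, 0.019], [0.001, -0.001, 0.001], [0.001, -0.001, 0.001]]
dp [[0.01, -0.01, 2.0], [0.01, -0.01, 2.0], [0.01, -0.0, 2.0]] 
turn [[0.001, -0.001, 0.001], [0.001, -0.001, 0.001], [0.001, -0.001, 0.001]]
```

Call:
{"op": "move_arm", "data": {
  "jaw": [5.8,5.8,5.8,5.8,5.8,5.8,5.8,5.8,5.8,5.8,5.8,5.8],
  "dp": [
    [-0.01,0,-2.86],
    [-0.02,0,-2.85],
    [-0.01,0.01,-2.86],
    [-0.01,0,-2.86],
    [0.37,-1.64,-3.0],
    [0.36,-1.64,-3.01],
    [0.37,-1.64,-3.0],
    [0.37,-1.64,-3.0],
    [-0.38,-2.43,0.21],
    [-0.41,-2.42,0.23],
    [-0.46,-2.42,0.27],
    [-0.49,-2.4,0.29]
  ],
  "turn": [
    [0,0,0],
    [0,0,0],
    [0,0,0],
    [0,0,0],
    [0,0,0],
    [0,0,0],
    [0,0,0],
    [0,0,0],
    [0.005,-0.037,0.019],
    [0.005,-0.037,0.019],
    [0.005,-0.037,0.019],
    [0.005,-0.037,0.019]
  ]
}}

```text
time_s: 14.12
position: [0.4988, 0.1824, 0.2604]
tool_rot: [[-0.988, 0.036, 0.152], [0.033, 0.999, -0.019], [-0.152, -0.014, -0.988]]
ft_force: [0.8, -0.2, -2.9]
grip_width: 0.0612
gripper_force: 56.8
```

Call:
{"op": "move_arm", "data": {
  "jaw": [5.8,5.8,5.8,5.8,5.8,5.8,5.8,5.8,5.8,5.8,5.8,5.8],
  "dp": [
    [-0.52,-2.39,0.32],
    [-0.55,-2.38,0.36],
    [-0.59,-2.37,0.39],
    [-0.62,-2.35,0.42],
    [-0.64,-2.34,0.46],
    [-0.67,-2.33,0.49],
    [-0.7,-2.31,0.53],
    [-0.72,-2.29,0.57],
    [-0.74,-2.28,0.61],
    [-0.76,-2.25,0.64],
    [0,0,0],
    [0,0,0]
  ],
  "turn": [
    [0.005,-0.037,0.019],
    [0.005,-0.037,0.019],
    [0.005,-0.037,0.019],
    [0.005,-0.037,0.019],
    [0.005,-0.037,0.019],
    [0.005,-0.037,0.019],
    [0.005,-0.037,0.019],
    [0.005,-0.037,0.019],
    [0.005,-0.037,0.019],
    [0.005,-0.037,0.019],
    [0,0,0],
    [0,0,0]
  ]
}}

```text
time_s: 15.12
position: [0.5466, -0.0584, 0.2389]
tool_rot: [[-0.843, 0.229, 0.486], [0.2, 0.973, -0.112], [-0.499, 0.003, -0.867]]
ft_force: [-0.1, 0.1, -2.9]
grip_width: 0.0608
gripper_force: 56.8
```

```bash
python3 look.py w5; python3 - <<'E'
from h import *
z=np.load("/tmp/w5.npz"); st=dict(tool_rot=z["R"],position=z["p"]); W=cloud("wrist",z["d"],st)
L=(W-z["p"])@z["R"]@REL.T   # pack axes, from TCP
k=(abs(L[...,0])<.065)&(abs(L[...,1])<.045)&(abs(L[...,2]-.0245)<.008); s=L[k]
print("top rect",k.sum(),cv2.minAreaRect((s[:,:2]*1000).astype(np.float32)),np.median(s[:,2]),np.percentile(s[:,0],[1,99]),np.percentile(s[:,1],[1,99]))
q=s-s.mean(0); print("normal",np.linalg.svd(q,full_matrices=False)[2][2])
Lb=(W-B)@BP  # bay
k=(abs(Lb[...,2]-.0135)<.003)&(abs(Lb[...,1])<.06)&(Lb[...,0]<.02)&(Lb[...,0]>-.05); s=Lb[k]; print("rails y",k.sum(),np.percentile(s[:,1],[1,25,75,99]) if len(s) else 0)
k=(abs(Lb[...,1]-.0)<.09)&(abs(Lb[...,2])<.004)&(Lb[...,0]<.075)&(Lb[...,0]>-.06); s=Lb[k]; print("deck z",len(s),np.median(s[:,2]))
k=(abs(Lb[...,2]-.026)<.004)&(abs(Lb[...,1])<.06)&(Lb[...,0]<-.045)&(Lb[...,0]>-.09); s=Lb[k]; print("block",len(s),np.percentile(s[:,:2],[2,98],axis=0) if len(s) else 0)
plan([(TI,ins(.08,.008),6)])
E
```

```text
15.1167 (array([-20.2,  10.4,  95.6,   5.1,  44.3, -99.6]), array([ 0.5466, -0.0584,  0.2389]))
top rect 36247 ((-7.344913482666016, -0.881195068359375), (88.00767517089844, 88.08172607421875), 1.331162452697754) 0.023494904565146437 [-0.05043791  0.02977754] [-0.03629293  0.03408282]
normal [-0.01343709 -0.00141112  0.99990872]
rails y 4328 [-0.03647922 -0.02872217  0.02624069  0.03401139]
deck z 19384 -0.0010216939182837374
block 2855 [[-0.06800434 -0.03058615]
 [-0.04984851  0.02835997]]
6 rows
dp [[-0.02, -0.01, 1.85], [-0.03, -0.01, 1.85], [-0.02, -0.0, 1.85], [-0.01, -0.01, 1.86], [-0.02, -0.0, 1.85], [-0.01, -0.0, 1.85]] 
turn [[0.001, -0.001, 0.001], [0.001, -0.001, 0.001], [0.001, -0.001, 0.001], [0.001, -0.001, 0.001], [0.001, -0.001, 0.001], [0.001, -0.001, 0.001]]
```

View pics/w5.png

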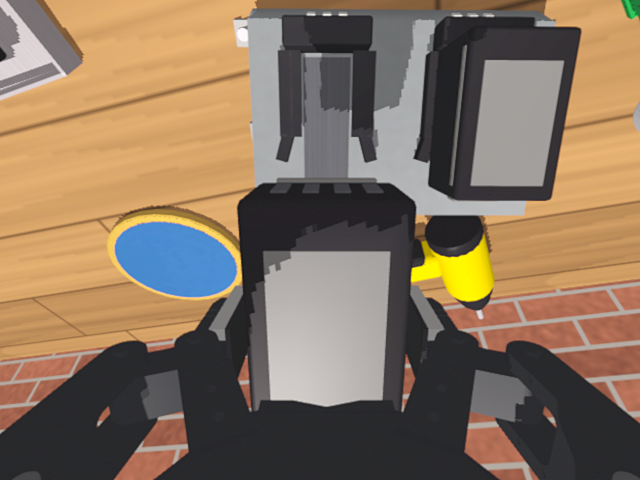

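Rails at columns 280–375 centred with the held pack (240–413); measured lateral offsets of rail, block and pack agree to <1 mm. Lower.

Call:
{"op": "move_arm", "data": {
  "jaw": [5.8,5.8,5.8,5.8,5.8,5.8,5.8,5.8],
  "dp": [
    [-0.02,-0.01,1.85],
    [-0.03,-0.01,1.85],
    [-0.02,0,1.85],
    [-0.01,-0.01,1.86],
    [-0.02,0,1.85],
    [-0.01,0,1.85],
    [0,0,0],
    [0,0,0]
  ],
  "turn": [
    [0.001,-0.001,0.001],
    [0.001,-0.001,0.001],
    [0.001,-0.001,0.001],
    [0.001,-0.001,0.001],
    [0.001,-0.001,0.001],
    [0.001,-0.001,0.001],
    [0,0,0],
    [0,0,0]
  ]
}}

```text
time_s: 15.83
position: [0.6023, -0.0699, 0.1434]
tool_rot: [[-0.84, 0.234, 0.49], [0.202, 0.972, -0.118], [-0.504, 0.0, -0.864]]
ft_force: [-0.1, -0.3, -2.2]
grip_width: 0.0605
gripper_force: 56.7
```

Call:
{"op": "move_arm", "data": {
  "jaw": [5.8,5.8,5.8,5.8,5.8],
  "dp": [
    [0,0,0.2],
    [0,0,0.2],
    [0,0,0.2],
    [0,0,0.1],
    [0,0,0]
  ],
  "turn": [
    [0,0,0],
    [0,0,0],
    [0,0,0],
    [0,0,0],
    [0,0,0]
  ]
}}

```text
time_s: 16.25
position: [0.6059, -0.0718, 0.1379]
tool_rot: [[-0.839, 0.236, 0.491], [0.203, 0.972, -0.119], [-0.505, 0.0, -0.863]]
ft_force: [0.0, 0.3, -2.5]
grip_width: 0.0608
gripper_force: 56.7
```

```bash
cat > chk.py <<'E'
from h import *
st=observe(); p=np.array(st["position"]); R=np.array(st["tool_rot"])
print("pack in bay mm",((BP.T@(p-B)-PT)*1000).round(1),"rot",np.degrees(Ro.from_matrix(BP.T@R@REL.T).as_rotvec()).round(2),"F bay",(BP.T@np.array(st["ft_force"])).round(1),"T",np.round(st["wrist_torque"],2))
E
python3 chk.py
```

```text
pack in bay mm [80.7  0.1  1. ] rot [-0.12 -0.07 -0.1 ] F bay [-1.3  0.3 -2.2] T [0.11 0.45 0.01]
```

Call:
{"op": "move_arm", "data": {
  "jaw": [5.8,5.8,5.8],
  "dp": [
    [0,0,0.1],
    [0,0,0.05],
    [0,0,0]
  ],
  "turn": [
    [0,0,0],
    [0,0,0],
    [0,0,0]
  ]
}}

```text
time_s: 16.5
position: [0.6064, -0.0719, 0.1374]
tool_rot: [[-0.838, 0.235, 0.492], [0.203, 0.972, -0.119], [-0.506, -0.0, -0.863]]
ft_force: [-5.5, 0.8, 7.0]
grip_width: 0.0608
gripper_force: 58.4
```

```bash
python3 chk.py
```

```text
pack in bay mm [80.9  0.1  0.2] rot [-0.13 -0.11 -0.09] F bay [-1.3 -0.5  8.9] T [ 0.14  0.85 -0.03]
```

Call:
{"op": "move_arm", "data": {
  "jaw": [5.8,5.8,5.8,5.8,5.8],
  "dp": [
    [0.6,0,0],
    [0.8,0,0],
    [0.8,0,0],
    [0.6,0,0],
    [0,0,0]
  ],
  "turn": [
    [0,0,0],
    [0,0,0],
    [0,0,0],
    [0,0,0],
    [0,0,0]
  ]
}}

```text
time_s: 16.92
position: [0.5832, -0.0664, 0.1237]
tool_rot: [[-0.837, 0.236, 0.494], [0.203, 0.972, -0.12], [-0.508, -0.0, -0.861]]
ft_force: [-7.5, 0.4, 9.0]
grip_width: 0.0609
gripper_force: 58.4
```

```bash
python3 chk.py
```

```text
pack in bay mm [53.4  0.1  0.3] rot [-0.14 -0.24 -0.1 ] F bay [-1.9 -1.4 11.5] T [0.09 0.61 0.01]
```

Call:
{"op": "move_arm", "data": {
  "jaw": [5.8,5.8,5.8,5.8,5.8,5.8],
  "dp": [
    [0.8,0,0],
    [1,0,0],
    [1,0,0],
    [1,0,0],
    [0.8,0,0],
    [0,0,0]
  ],
  "turn": [
    [0,0,0],
    [0,0,0],
    [0,0,0],
    [0,0,0],
    [0,0,0],
    [0,0,0]
  ]
}}

```text
time_s: 17.42
position: [0.5449, -0.0572, 0.1009]
tool_rot: [[-0.836, 0.236, 0.495], [0.203, 0.972, -0.121], [-0.509, -0.001, -0.861]]
ft_force: [-10.2, -0.1, 15.7]
grip_width: 0.0608
gripper_force: 59.3
```

```bash
python3 chk.py
```

```text
pack in bay mm [7.8 0.1 0.3] rot [-0.16 -0.33 -0.1 ] F bay [-0.7 -2.5 18.5] T [ 0.    0.6  -0.11]
```

Call:
{"op": "move_arm", "data": {
  "jaw": [5.8,5.8,5.8,5.8,5.8],
  "dp": [
    [0.4,0,-0.08],
    [0.3,0,0],
    [0.1,0,0],
    [0.1,0,0],
    [0,0,0]
  ],
  "turn": [
    [0,0,0],
    [0,0,0],
    [0,0,0],
    [0,0,0],
    [0,0,0]
  ]
}}

```text
time_s: 17.83
position: [0.5378, -0.0555, 0.0967]
tool_rot: [[-0.836, 0.236, 0.495], [0.203, 0.972, -0.12], [-0.509, -0.0, -0.861]]
ft_force: [-1.7, 1.1, 8.2]
grip_width: 0.0607
gripper_force: 58.1
```

```bash
python3 chk.py
```

```text
pack in bay mm [-0.6  0.1  0.3] rot [-0.16 -0.32 -0.1 ] F bay [2.5 0.7 8. ] T [ 0.08 -0.05  0.01]
```

Force along the slope is starting to change; push on gently to the stop.

Call:
{"op": "move_arm", "data": {
  "jaw": [5.8,5.8,5.8,5.8],
  "dp": [
    [0.1,0,0],
    [0.1,0,0],
    [0.05,0,0],
    [0,0,0]
  ],
  "turn": [
    [0,0,0],
    [0,0,0],
    [0,0,0],
    [0,0,0]
  ]
}}

```text
time_s: 18.17
position: [0.5376, -0.0555, 0.0969]
tool_rot: [[-0.834, 0.236, 0.499], [0.202, 0.972, -0.122], [-0.514, -0.001, -0.858]]
ft_force: [4.9, 1.9, 12.0]
grip_width: 0.0609
gripper_force: 58.1
```

```bash
python3 chk.py
```

```text
pack in bay mm [-0.7  0.   0.5] rot [-0.18 -0.62 -0.13] F bay [9.7 3.  8.2] T [ 0.39 -1.03  0.23]
```

Call:
{"op": "move_arm", "data": {
  "jaw": [6.2,6.6,7.2,7.8,8.3,8.5,8.5],
  "dp": [
    [0,0,0],
    [0,0,0],
    [0,0,0],
    [0,0,0],
    [0,0,0],
    [0,0,0],
    [0,0,0]
  ],
  "turn": [
    [0,0,0],
    [0,0,0],
    [0,0,0],
    [0,0,0],
    [0,0,0],
    [0,0,0],
    [0,0,0]
  ]
}}

```text
time_s: 18.75
position: [0.5344, -0.0545, 0.0938]
tool_rot: [[-0.839, 0.236, 0.491], [0.203, 0.972, -0.119], [-0.505, 0.0, -0.863]]
ft_force: [-0.1, 0.8, 0.5]
grip_width: 0.0847
gripper_force: 0.0
```

Call:
{"op": "move_arm", "data": {
  "jaw": [8.5,8.5,8.5,8.5,8.5,8.5,8.5,8.5,8.5],
  "dp": [
    [0,0,-0.8],
    [0,0,-1.5],
    [0,0,-2.5],
    [0,0,-3],
    [0,0,-3],
    [0,0,-3],
    [0,0,-2],
    [0,0,0],
    [0,0,0]
  ],
  "turn": [
    [0,0,0],
    [0,0,0],
    [0,0,0],
    [0,0,0],
    [0,0,0],
    [0,0,0],
    [0,0,0],
    [0,0,0],
    [0,0,0]
  ]
}}

```text
time_s: 19.5
position: [0.4567, -0.0356, 0.2313]
tool_rot: [[-0.838, 0.236, 0.493], [0.203, 0.972, -0.12], [-0.507, -0.0, -0.862]]
ft_force: [-0.2, -0.2, -1.1]
grip_width: 0.0851
gripper_force: 0.0
```

```bash
python3 look.py w6; python3 - <<'E'
from h import *
z=np.load("/tmp/w6.npz"); W=cloud("wrist",z["d"],dict(tool_rot=z["R"],position=z["p"])); L=(W-B)@BP
for nm,y0,h in(("flat",0,.06),("tall",.11,.078)):
    k=(abs(L[...,0])<.08)&(abs(L[...,1]-y0)<.045)&(abs(L[...,2]-h)<.006); s=L[k]; print(nm,cv2.minAreaRect((s[:,:2]*1000).astype(np.float32)),np.median(s[:,2]))
n="scene"; im,d=cams.get_image(n); cv2.imwrite("pics/end.png",im[...,::-1])
E
```

```text
19.5 (array([ -21.7,    1.2,  108.2,    6.3,   40.5, -101.8]), array([ 0.4567, -0.0356,  0.2313]))
flat ((-1.3379707336425781, -0.7200984954833984), (62.082035064697266, 96.85460662841797), 89.87565612792969) 0.05940615388334663
tall ((-0.8992843627929688, 108.49658203125), (62.643795013427734, 97.5236587524414), 89.49886322021484) 0.07732708299824637
```

View pics/w6.png

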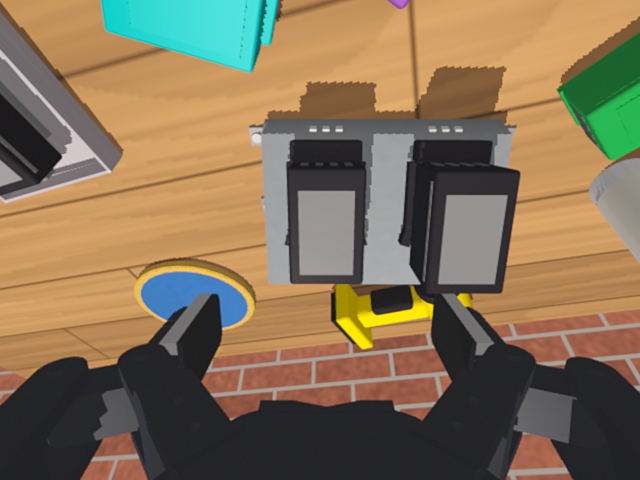

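View pics/end.png

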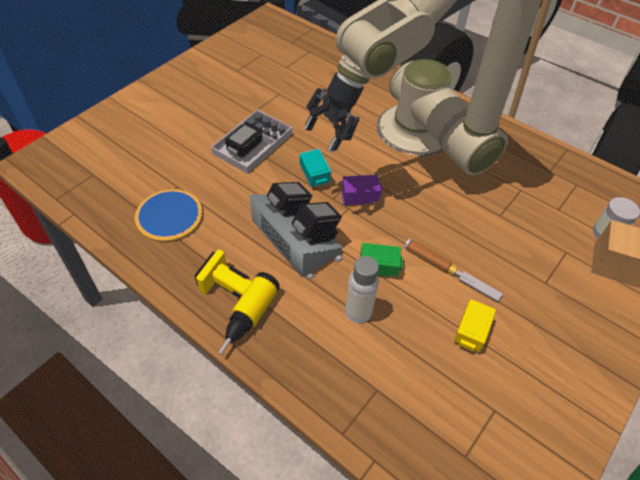

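Flat pack sits home (326,222), level with the tall pack at 109 mm spacing; the charged pack stands in the tray (243,139), and everything else is where it was.

```bash
python3 -c "
from rig import ticket; print(ticket.close_job())"
```

```text
the job is handed in; nothing more can be done
None
```

The job is handed in at about 19.5 s: the charged pack stands on its foot in the tray's empty compartment, the flat pack is fully home in the freed right bay, and the tall pack, drill, spray can, chisel and tee plate look undisturbed.

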